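# Clamp the perfume bottle in the cam press

## Robot

A 6-joint arm with a two-finger parallel gripper is mounted at the origin on the work surface. World frame = base frame: x ahead of the robot, y to its left, z up, the work surface at z = 0. Lengths are in m, angles in degrees, forces in N, time in s.
With the tool pointing down it reaches from about 0.375 to 0.975 m from the base axis. Payload 3.8 kg.
Tool frame: the origin (TCP) lies midway between the tips of the shut fingers; the grasp point (between the pads) lies env.grip_point_offset behind it (env.grip_point_offset is the distance from the TCP to the grasp point, in m); z points along the fingers, y is the line along which they close (so a half turn about z gives the same grasp; the last joint's range is limited). The gripper opens to 88 mm and grips with 3 to 60 N. Pads are 18 mm wide; open, the fingers measure 123 mm over their backs; the gripper's body (75 mm by 187 mm) begins 45 mm behind the grasp point.
Start: joints at [72.771, 15.12, 91.902, -0, 72.978, -2.114], TCP at [0.176, 0.652, 0.239] pointing down, gripper open.
Joint ranges: [-150.88, 150.88], [-54.13, 125.18], [17.81, 147.31], [-75.09, 255.09], [0, 152.58], [-146.25, 146.25]. Speed limits (degrees/s): [147.25, 147.25, 180, 180, 180, 180].

## Interface

Orientations are given as a 3x3 rotation matrix whose columns are the frame's x, y, z axes.
In Python, from bench import sensors, viewer, workorder, env gives the robot as it stands.
- The arm moves only by the shell command python3 -m pendant 'ROWS' [FORCE]. ROWS is JSON, a list of rows, each a list of 3 entries, a list of its own where there are three numbers: the finger opening in cm, from 0 to 8.81, then the shift along the world's x, y, z in cm, then the turn about the world's z in degrees. In form: [[jaw, [dx, dy, dz], spin], ...]. A call has 1 to 5 rows; each row shifts and turns the commanded pose from where the row before left it; what a row does not reach is not made up. A row lasts 1/10 s, in which the tool goes at most 50 mm and 8.59 degrees, less where a joint would pass 70% of its speed; a pose out of reach is approached as far as the arm can. A call with a gripper value outside its range is refused whole. The fingers move at their own pace and stop on an object; FORCE is the grip in N (left out, the last holds). Time passes only in rows, so rows that do not move let the fingers close. It gives the time, the measured TCP pose, the force, the opening and the grip force at its end, in the units of the state.
- sensors.sense(): the state, without advancing time (a new reading comes with each control period).
- viewer.grab_frame(name): name is "scene" or "top"; returns the picture (480x640x3 uint8, blue, green, red); there is no depth.
- viewer.camera_params(name): a dict with "vfov" (degrees; the focal length in pixels is half the picture's height over the tangent of half this angle, whatever the lens; pixels are square), "cx", "cy" (the principal point, pixels), "distortion" ([k1, k2, p1, p2, k3] as OpenCV has them; the pictures are not rectified), "pose" (4x4, takes a point from camera to world coordinates). Camera axes: x right, y up, looking along -z (the intrinsics and any distortion apply to the point x, -y, -z); pixel columns grow to the right and rows downward; lengths in m; the calibration is good to about 2 mm. A picture is of the moment at which its call begins. camera_params takes no time and is no camera call.
- workorder.job_done(): hands the job in; it is judged then, once.
The state is a dict: "time_s": time; "joints": joint angles; "qvel": joint speeds; "effort": joint torques, N m; "ee_pos": TCP position; "tool_rot": TCP orientation; "contact_force": force on the tool from outside, world axes, zero at the start; "torque": the same for the moment, N m; "finger_gap": finger opening in m; "grip_force": force on a finger pad.
Only numpy, scipy, OpenCV 4.12 (cv2) and the standard library are available. Lean on these libraries where they do the work, as an engineer would, in place of code of your own. Each camera call takes 0.05 s, during which the arm holds its last target. There are 200 camera calls.

## Task

On the small grey bottle press, first turn the hand wheel on top clockwise (seen from above) by its crank grip, a full turn until it meets its stop, to bring the pad down over the amber bottle's cap. Then swing the cam lever at its side up to the upright position where the bottle platform is lifted highest, squeezing the cap against the pad, and keep holding the lever's grip there in the gripper: the job finishes while holding it, since the lever drops back if let go. Leave the other things on the dresser standing where they are.

Things in the scene. Friction and masses are not known exactly. Their poses are not given: they have to be found in the camera images.
- press: Grey bottle press, fixed. Origin on the dresser top under the bottle; +x to its back, -x its front, z up. Base 190 x 130 x 12 mm with a 60 mm wide arm 210 mm to -y under the lever shaft. Column at x = 65 to 95 mm, 70 mm wide; head 56 mm wide at z = 182 to 207 mm. Hand wheel flat on the head, cam lever at the -y side. All below z = 267 mm.
- wheel_axis (a point): Point on the vertical axis of the hand wheel at the height of the wheel's flat upper face, 224 mm above the dresser (origin of press + 224 mm in z). The wheel is a dark steel disc, 104 mm across, 9 mm thick.
- wheel (a joint): Hand wheel angle, rad; grows clockwise seen from above. At 0 the crank grip lies on the press's +y side of the wheel axis, at pi/2 on its +x side. Starts between -0.5 and 0; hard stop at 6.283. Turns with light friction (about 0.04 N m) and stays where it is left. One turn lowers the pad 12 mm.
- crank_grip: Upright black cylindrical grip on the wheel, 18 mm across, 42 mm tall, which spins freely on its pin. Origin at its foot on the wheel's upper face, 42 mm from the wheel axis; z up. Nothing else stands on the wheel.
- lever_axis (a point): Point on the cam lever's horizontal axis, level with the middle of lever_grip: 180 mm to -y of the press origin, 45 mm above the dresser. The axis runs along the press's y; the lever rod swings 27 mm to +y of this point and a 12 mm shaft goes on to the cam under the platform.
- lever (a joint): Cam lever angle, rad: 0 = rest, level, pointing to the press's -x (front); grows as the grip swings up; pi/2 = upright, platform highest; beyond it the platform sinks again; stop at 2.3. A spring pulls it back to 0 (about 0.5 N at its grip at rest, 2.5 N upright, plus up to 3 N from the load on the way).
- lever_grip: Black cylindrical grip on the end of the cam lever (an 11 mm steel rod): 20 mm across, 44 mm long, lying along the press's y, standing out to -y from the rod, spinning freely on its pin. Origin at its middle, 100 mm from lever_axis, 22 mm from the rod's side. At rest its middle is 45 mm above the dresser, upright 145 mm.
- platform (a joint): Lift of the bottle platform, m: 0 at rest, 0.020 at the highest point of the cam (lever upright), which yields under load to about 0.0193; follows 0.020 x sin(lever angle).
- platform_top (a point): Centre of the upper face of the round aluminium platform, 74 mm across with a low rim, on which the bottle stands; 64 mm above the dresser at rest.
- bottle: Stout amber glass bottle with an aluminium cap, 60 mm across, 70 mm tall, about 150 to 250 g, loose on the platform in the press. Origin at the centre of its underside, z up.
- pad: Round black rubber pad, 44 mm across, on a spring (about 0.7 N/mm) under the press head; origin at the centre of its underside. At first about 22 mm above the bottle cap, 10 mm after the wheel's full turn.
- amber_a: Bystander: stout amber bottle with black cap on the tray, 60 mm across, 70 mm tall; origin at its underside.
- amber_b: Bystander: second such bottle on the tray.
- rollon: Bystander: chrome lighter-shaped roll-on, 25 mm across, 78 mm tall, standing behind the lever shaft, about 80 mm to +x and 110 mm to -y of the press origin; origin at its underside.
- dish: Bystander: terracotta dish of coins, 110 mm across, 28 mm tall; origin at its underside.
- jar: Bystander: white cream jar, 52 mm across, 40 mm tall, standing in front of the press, about 140 mm to -x and 30 mm to +y of its origin; origin at its underside.
- hairbrush: Bystander: wooden brush, 200 mm long, lying on the dresser; origin at its underside.

How it is judged (in metres and radians):
On the way, in this order (a step that is already met when the one before it is completed fails the run):
1. the hand wheel is turned a full turn clockwise to its stop (within 0.25 rad) while the lever is still down (value of joint wheel above 6.03 rad and value of joint platform below 0.004 m), for 0.2 s.
2. the cam lever lifts the platform to its highest (lever within 0.25 rad of upright, lift above 17.8 mm), pressing the cap against the pad (value of joint wheel above 6.03 rad and value of joint lever between 1.32 and 1.82 rad and value of joint platform above 0.0178 m and contact force between bottle and pad above 3 N and contact force between the fingers and lever_grip above 0.5 N), for 0.2 s.
At the end, for the whole second after the job is handed in: The wheel is within 0.25 rad of its stop, the lever is within 0.25 rad of upright, where the platform is lifted highest (above 17.8 mm), and still, the upright bottle's cap is pressed against the pad with more than 3 N, and the fingers are holding the lever's grip (more than 0.5 N) (all of step 2 and angle between bottle's own z axis and vertical below 0.1 rad and velocity of joint lever between -0.1 and 0.1 rad/s); the arm keeps its last pose, push and grip.
It fails at once if a bystander is moved by more than 30 mm or tipped (distance of any of amber_a, amber_b, rollon, dish, jar, hairbrush from where it was at the start of the episode above 0.03 m or angle between any of amber_a, amber_b, rollon, dish, jar, hairbrush's own z axis and vertical above 0.5 rad).
It fails at once if the bottle in the press is tipped (angle between bottle's own z axis and vertical above 0.35 rad).
It also fails if it takes over 67 s, if anything falls off the work surface, if the arm or the gripper's body presses on something with over 40 N, if the wrist force passes 120 N, or if a joint passes its speed limit or range.

## Working session

There is one attempt and no reset: what is moved stays moved. The work goes in short steps, Python scripts to look and compute and a shell command to move; the robot and the scene stay as the last step left them, time stands still between calls to the robot, and variables do not carry over. Pictures are saved under pics/ and viewed, at most 10 in all, crops included, and the job is handed in when it is done.

```bash
mkdir -p pics; python3 - <<'E'
from bench import sensors, viewer, env
import cv2
for n in ("scene","top"):
    cv2.imwrite(f"pics/{n}0.png",viewer.grab_frame(n)); p=viewer.camera_params(n); print(n,p)
print(env.grip_point_offset, sensors.sense())
E
```

```text
scene {'vfov': 42.18028297582714, 'cx': 316.3354656743213, 'cy': 244.79386620774375, 'distortion': array([-0.22414543,  0.        ,  0.        ,  0.        ,  0.        ]), 'pose': array([[ 0.611506  , -0.60872175,  0.50548812,  1.33435793],
       [ 0.79122937,  0.46716203, -0.39460831, -0.54743675],
       [ 0.00406181,  0.6412624 ,  0.76731091,  1.27304882],
       [ 0.        ,  0.        ,  0.        ,  1.        ]])}
top {'vfov': 52.15977012449606, 'cx': 313.7465724658434, 'cy': 244.9000353746858, 'distortion': array([-0.00769005,  0.        ,  0.        ,  0.        ,  0.        ]), 'pose': array([[-1.69102007e-04,  9.85237850e-01, -1.71190976e-01,
         3.48468971e-01],
       [-9.99992455e-01,  4.97763300e-04,  3.85251601e-03,
         3.49526643e-02],
       [ 3.88085717e-03,  1.71190336e-01,  9.85230332e-01,
         1.46716195e+00],
       [ 0.00000000e+00,  0.00000000e+00,  0.00000000e+00,
         1.00000000e+00]])}
0.0187 {'time_s': 0.1, 'joints': array([ 7.27725877e+01,  1.51612075e+01,  9.19707358e+01, -9.50675548e-04,
        7.29782411e+01, -2.11430393e+00]), 'qvel': array([-0.05862796, -0.05831422, -0.1328389 ,  0.01200896,  0.12272137,
       -0.07671388]), 'effort': array([-2.41892258e-04, -5.03619790e+01, -3.58071291e+01,  7.30634923e-02,
        2.34049262e-02, -4.90400510e-05]), 'ee_pos': array([0.17581281, 0.65105547, 0.23758065]), 'tool_rot': array([[-9.65414261e-01,  2.60720150e-01, -5.54395299e-04],
       [ 2.60720734e-01,  9.65412507e-01, -1.84150322e-03],
       [ 5.51031581e-05, -1.92235582e-03, -9.99998151e-01]]), 'contact_force': array([-0.25010327, -0.66131284,  1.08815233]), 'torque': array([ 0.01508853,  0.00450285, -0.01146034]), 'grip_force': 0.0, 'finger_gap': 0.08812596345695586}
```

View pics/scene0.png

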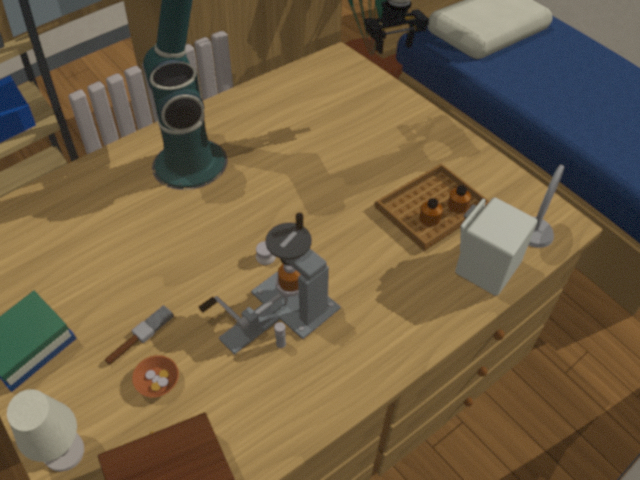

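View pics/top0.png

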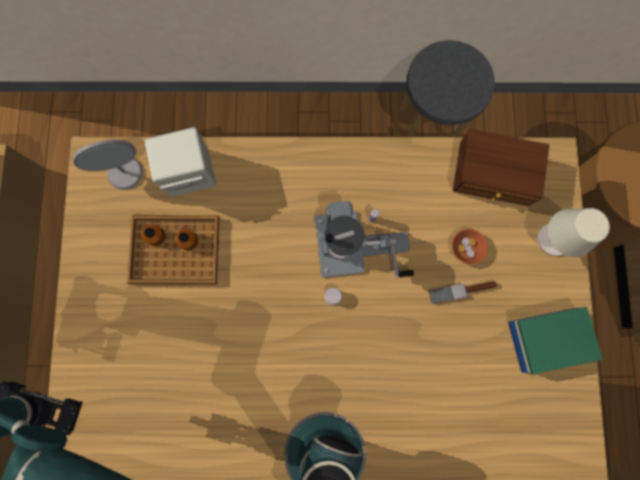

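The press is near px (343,240) in top, with the wheel at (343,236) and the lever grip at (404,273). In scene the wheel is at (289,240). I'll enlarge both.

```bash
python3 - <<'E'
import cv2,numpy as np
a=cv2.imread("pics/top0.png")[190:310,305:435]; b=cv2.imread("pics/scene0.png")[200:360,190:350]
a=cv2.resize(a,None,fx=5,fy=5,interpolation=cv2.INTER_CUBIC); b=cv2.resize(b,None,fx=3.75,fy=3.75,interpolation=cv2.INTER_CUBIC)
cv2.imwrite("pics/topc.png",a);cv2.imwrite("pics/scc.png",b)
E
cat > h.py <<'E'
import numpy as np,cv2
from bench import viewer
def cam(n):
    p=viewer.camera_params(n); f=240/np.tan(np.radians(p['vfov']/2))
    return np.array([[f,0,p['cx']],[0,f,p['cy']],[0,0,1.]]),np.array(p['distortion']),np.array(p['pose'])
def ray(n,uv):
    K,d,P=cam(n); q=cv2.undistortPoints(np.array([[uv]],float),K,d)[0,0]
    return P[:3,3],P[:3,:3]@np.array([q[0],-q[1],-1])
def atz(n,uv,z):
    o,r=ray(n,uv); return o+r*(z-o[2])/r[2]
def proj(n,X):
    K,d,P=cam(n); c=(np.atleast_2d(X)-P[:3,3])@P[:3,:3]*[1,-1,-1]
    return cv2.projectPoints(c,np.zeros(3),np.zeros(3),K,d)[0][:,0]
E
```

```text
(no output)
```

View pics/topc.png

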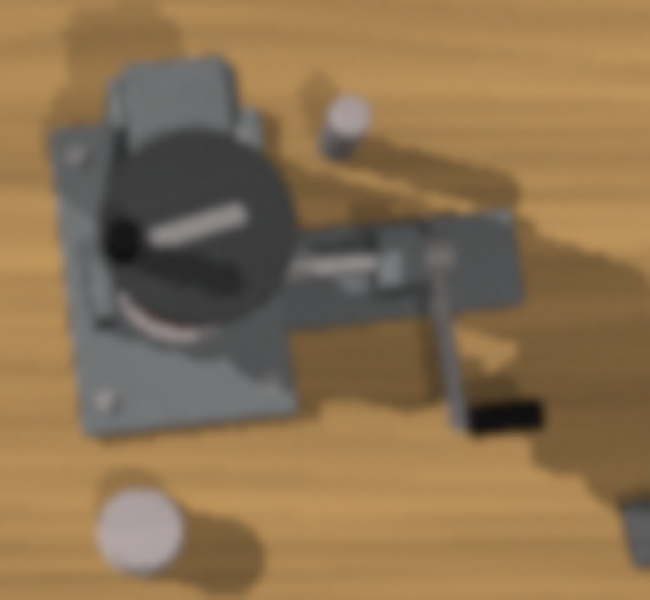

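View pics/scc.png

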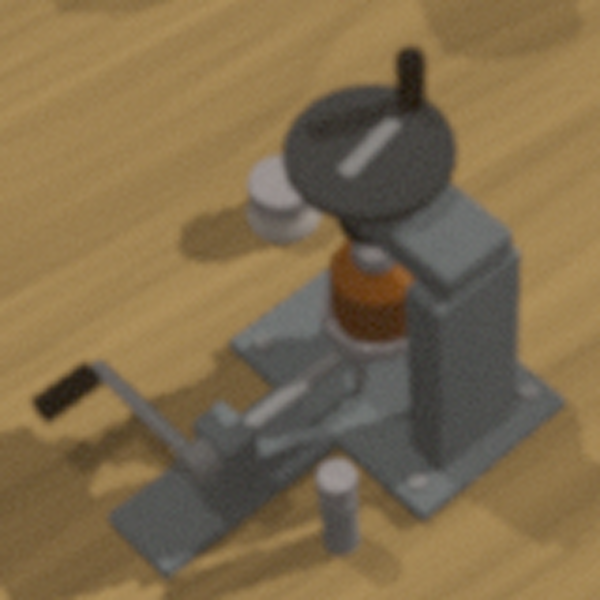

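Top crop: wheel centre is at (199,228), the crank grip's top at (123,238), the lever grip's centre at (506,416), and base corners at (50,130), (85,437) and (298,410). Scene crop: wheel centre is at (370,152), and the lever grip's centre at (67,392).

```bash
python3 - <<'E'
from h import *
from scipy.optimize import least_squares
T=lambda u,v:(305+u/5-.4,190+v/5-.4); S=lambda u,v:(190+u/3.75-.4,200+v/3.75-.4)
g=.1
obs=[("top",T(199,228),(0,0,.224)),("scene",S(370,152),(0,0,.224)),("top",T(506,416),(-.1,-.180,.045)),("scene",S(67,392),(-.1,-.180,.045)),
("top",T(85,437),None),("top",T(298,410),None)]
for n,uv,m in obs: print(n,atz(n,uv,m[2] if m else .012).round(4))
for c in [(50,130),(513,210),(523,303)]: print(c,atz("top",T(*c),.012).round(4))
print("grip top",atz("top",T(123,238),.266),"scene",atz("scene",S(410,55),.266))
ob=obs[:4]
def W(p,m): c,s=np.cos(p[2]),np.sin(p[2]); return np.array([p[0]+c*m[0]-s*m[1],p[1]+s*m[0]+c*m[1],m[2]])
f=lambda p:np.concatenate([proj(n,W(p,m))[0]-uv for n,uv,m in ob])
r=least_squares(f,[.43,-.04,.1]); print(r.x,np.degrees(r.x[2]),r.fun.round(2))
p=r.x; print("lever grip",W(p,(-.1,-.18,.045)),"axis",W(p,(0,-.18,.045)))
E
```

```text
top [ 0.5899 -0.0491  0.224 ]
scene [ 0.5948 -0.049   0.224 ]
top [ 0.5131 -0.2392  0.045 ]
scene [ 0.5131 -0.2367  0.045 ]
top [0.5043 0.0059 0.012 ]
top [ 0.5205 -0.1214  0.012 ]
(50, 130) [0.6918 0.0266 0.012 ]
(513, 210) [ 0.6424 -0.2539  0.012 ]
(523, 303) [ 0.5853 -0.258   0.012 ]
grip top [ 0.57668705 -0.00828135  0.266     ] scene [ 0.57835233 -0.00638124  0.266     ]
[ 0.59252098 -0.04830566  0.11037154] 6.323823493378454 [-0.31 -0.98 -0.38 -0.77 -0.34  0.04 -0.58  0.27]
lever grip [ 0.51295602 -0.23822516  0.045     ] axis [ 0.61234754 -0.2272104   0.045     ]
```

Press fit: origin (0.592, -0.0485), yaw about 6.4°. The crank grip is at (0.5775, -0.0075), 43 mm from the axis, so the wheel is at about -0.24. All of this agrees with the given sizes. I'll travel above the crank.

```bash
python3 -m pendant '[[8.8,[0,0,5],0],[8.8,[0,0,5],0],[8.8,[2,-3.3,0],-8.5],[8.8,[2,-3.3,0],-8.5],[8.8,[2,-3.3,0],-8.5]]' 10
python3 -m pendant '[[8.8,[2,-3.3,0],-8.5],[8.8,[2,-3.3,0],-8.5],[8.8,[2,-3.3,0],-8.5],[8.8,[2,-3.3,0],-8.5],[8.8,[2,-3.3,0],-8.5]]'
python3 -m pendant '[[8.8,[2,-3.3,0],0],[8.8,[2,-3.3,0],0],[8.8,[2,-3.3,0],0],[8.8,[2,-3.3,0],0],[8.8,[2,-3.3,0],0]]'
python3 -m pendant '[[8.8,[2,-3.3,0],0],[8.8,[2,-3.3,0],0],[8.8,[2,-3.3,0],0],[8.8,[2,-3.3,0],0],[8.8,[2,-3.3,0],0]]'
python3 -m pendant '[[8.8,[2,-3.3,0],0],[8.8,[2,-3.3,0],0],[8.8,[0,0,0],0],[8.8,[0,0,0],0],[8.8,[0,0,0],0]]'
```

```text
time_s: 0.6
ee_pos: [0.2363, 0.5517, 0.3388]
tool_rot: [[-0.756, 0.655, 0.0], [0.655, 0.756, 0.0], [-0.0, 0.0, -1.0]]
contact_force: [0.9, 0.2, 0.1]
finger_gap: 0.088
grip_force: 0.0
time_s: 1.1
ee_pos: [0.3363, 0.386, 0.3382]
tool_rot: [[-0.114, 0.993, -0.0], [0.993, 0.114, -0.001], [-0.001, -0.0, -1.0]]
contact_force: [0.7, 0.0, -0.1]
finger_gap: 0.0881
grip_force: 0.0
time_s: 1.6
ee_pos: [0.4363, 0.2211, 0.3383]
tool_rot: [[-0.12, 0.993, -0.0], [0.993, 0.12, -0.0], [-0.0, -0.0, -1.0]]
contact_force: [-0.3, 0.4, -0.1]
finger_gap: 0.0879
grip_force: 0.0
time_s: 2.1
ee_pos: [0.5363, 0.0561, 0.3383]
tool_rot: [[-0.12, 0.993, -0.001], [0.993, 0.12, 0.0], [0.0, -0.001, -1.0]]
contact_force: [0.3, 0.8, 0.2]
finger_gap: 0.0881
grip_force: 0.0
time_s: 2.6
ee_pos: [0.5754, -0.0077, 0.3384]
tool_rot: [[-0.12, 0.993, -0.001], [0.993, 0.12, 0.001], [0.001, -0.001, -1.0]]
contact_force: [-0.2, -0.2, 0.4]
finger_gap: 0.0881
grip_force: 0.0
```

```bash
python3 -m pendant '[[8.8,[0.2,0,-4],0],[8.8,[0,0,-4],0],[8.8,[0,0,-2.3],0],[4,[0,0,0],0],[2.4,[0,0,0],0]]' 10
python3 -m pendant '[[1.2,[0,0,0],0],[1.2,[0,0,0],0],[1.2,[0,0,0],0],[1.2,[0,0,0],0],[1.2,[0,0,0],0]]' 10
python3 - <<'E'
from h import *
a=viewer.grab_frame("scene")[160:300,220:380]
b=viewer.grab_frame("top")[190:310,285:405]
cv2.imwrite("pics/g1.png",np.hstack([cv2.resize(a,(457,400),interpolation=2),cv2.resize(b,(343,400)[::1],interpolation=2)]))
E
```

```text
time_s: 3.1
ee_pos: [0.5777, -0.0073, 0.2362]
tool_rot: [[-0.121, 0.993, -0.0], [0.993, 0.121, 0.0], [0.0, -0.0, -1.0]]
contact_force: [0.1, 0.4, 0.6]
finger_gap: 0.0741
grip_force: 0.0
time_s: 3.6
ee_pos: [0.5782, -0.0085, 0.2361]
tool_rot: [[-0.12, 0.993, 0.001], [0.993, 0.12, -0.0], [-0.0, 0.001, -1.0]]
contact_force: [0.8, 0.2, -1.2]
finger_gap: 0.0341
grip_force: 0.0
```

View pics/g1.png

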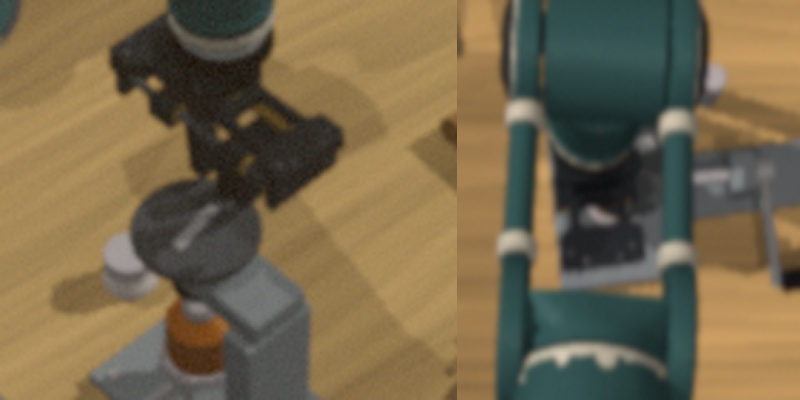

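The fingers straddle the crank position at about (240,200) in the left crop, and are still closing.

```bash
python3 -m pendant '[[1.2,[0,0,0],0],[1.2,[0,0,0],0],[1.2,[0,0,0],0],[1.2,[0,0,0],0],[1.2,[0,0,0],0]]' 10
python3 - <<'E'
import numpy as np
from bench import sensors
s=sensors.sense();c=np.array([.592,-.0485]);d=s['ee_pos'][:2]-c
a0=np.degrees(np.arctan2(d[1],d[0]));print(s['ee_pos'],s['finger_gap'],s['grip_force'],a0,np.hypot(*d))
P=[]
a0=110
for k in range(0,39): 
    a=np.radians(a0-10*k); P.append(c+.042*np.array([np.cos(a),np.sin(a)]))
print((np.diff(P,axis=0)*100).round(2).tolist())
E
```

```text
time_s: 4.2
ee_pos: [0.5779, -0.0084, 0.2357]
tool_rot: [[-0.12, 0.993, -0.0], [0.993, 0.12, -0.0], [-0.0, -0.0, -1.0]]
contact_force: [-0.2, -0.0, 1.1]
finger_gap: 0.0173
grip_force: 10.0
[ 0.57794344 -0.00838852  0.23565309] 0.017335827840386883 9.999911352060735 109.31236115686279 0.04250314508721858
[[0.71, 0.19], [0.73, 0.06], [0.73, -0.06], [0.71, -0.19], [0.66, -0.31], [0.6, -0.42], [0.52, -0.52], [0.42, -0.6], [0.31, -0.66], [0.19, -0.71], [0.06, -0.73], [-0.06, -0.73], [-0.19, -0.71], [-0.31, -0.66], [-0.42, -0.6], [-0.52, -0.52], [-0.6, -0.42], [-0.66, -0.31], [-0.71, -0.19], [-0.73, -0.06], [-0.73, 0.06], [-0.71, 0.19], [-0.66, 0.31], [-0.6, 0.42], [-0.52, 0.52], [-0.42, 0.6], [-0.31, 0.66], [-0.19, 0.71], [-0.06, 0.73], [0.06, 0.73], [0.19, 0.71], [0.31, 0.66], [0.42, 0.6], [0.52, 0.52], [0.6, 0.42], [0.66, 0.31], [0.71, 0.19], [0.73, 0.06]]
```

```bash
python3 -m pendant '[[1.2,[0.71,0.19,0],0],[1.2,[0.73,0.06,0],0],[1.2,[0.73,-0.06,0],0],[1.2,[0.71,-0.19,0],0],[1.2,[0.66,-0.31,0],0]]'
python3 -m pendant '[[1.2,[0.6,-0.42,0],0],[1.2,[0.52,-0.52,0],0],[1.2,[0.42,-0.6,0],0],[1.2,[0.31,-0.66,0],0],[1.2,[0.19,-0.71,0],0]]'
```

```text
time_s: 4.7
ee_pos: [0.6131, -0.0133, 0.2356]
tool_rot: [[-0.12, 0.993, -0.003], [0.993, 0.12, -0.003], [-0.003, -0.003, -1.0]]
contact_force: [-6.3, -7.2, 3.6]
finger_gap: 0.0171
grip_force: 10.0
time_s: 5.2
ee_pos: [0.6315, -0.041, 0.2355]
tool_rot: [[-0.12, 0.993, -0.007], [0.993, 0.12, 0.0], [0.001, -0.007, -1.0]]
contact_force: [-10.5, -0.9, 6.7]
finger_gap: 0.0176
grip_force: 10.0
```

Force shows that the axis is about 2 mm nearer (x≈0.590), so I'll correct by -0.2 cm and go on.

```bash
python3 -m pendant '[[1.2,[-0.16,-0.73,0],0],[1.2,[-0.06,-0.73,0],0],[1.2,[-0.19,-0.71,0],0],[1.2,[-0.31,-0.66,0],0],[1.2,[-0.42,-0.6,0],0]]'
python3 -m pendant '[[1.2,[-0.52,-0.52,0],0],[1.2,[-0.6,-0.42,0],0],[1.2,[-0.66,-0.31,0],0],[1.2,[-0.71,-0.19,0],0],[1.2,[-0.73,-0.06,0],0]]'
```

```text
time_s: 5.7
ee_pos: [0.6227, -0.0751, 0.2356]
tool_rot: [[-0.12, 0.993, 0.001], [0.993, 0.12, 0.0], [0.0, 0.001, -1.0]]
contact_force: [-0.7, 2.3, 1.2]
finger_gap: 0.0175
grip_force: 10.0
time_s: 6.2
ee_pos: [0.5896, -0.0906, 0.2356]
tool_rot: [[-0.12, 0.993, 0.0], [0.993, 0.12, -0.001], [-0.001, 0.0, -1.0]]
contact_force: [1.3, -1.4, -0.8]
finger_gap: 0.0174
grip_force: 10.0
```

```bash
python3 -m pendant '[[1.2,[-0.73,0.06,0],0],[1.2,[-0.71,0.19,0],0],[1.2,[-0.66,0.31,0],0],[1.2,[-0.6,0.42,0],0],[1.2,[-0.52,0.52,0],0]]'
python3 -m pendant '[[1.2,[-0.42,0.6,0],0],[1.2,[-0.31,0.66,0],0],[1.2,[-0.19,0.71,0],0],[1.2,[-0.06,0.73,0],0],[1.2,[0.06,0.73,0],0]]'
python3 -m pendant '[[1.2,[0.19,0.71,0],0],[1.2,[0.31,0.66,0],0],[1.2,[0.42,0.6,0],0],[1.2,[0.52,0.52,0],0],[1.2,[0.6,0.42,0],0]]'
python3 -m pendant '[[1.2,[0.66,0.31,0],0],[1.2,[0.71,0.19,0],0],[1.2,[0.5,0.06,0],0],[1.2,[0,0,0],0],[1.2,[0,0,0],0]]'
```

```text
time_s: 6.7
ee_pos: [0.557, -0.0746, 0.2357]
tool_rot: [[-0.12, 0.993, -0.001], [0.993, 0.12, -0.0], [-0.0, -0.001, -1.0]]
contact_force: [-0.6, -3.3, -0.5]
finger_gap: 0.0174
grip_force: 10.0
time_s: 7.2
ee_pos: [0.5489, -0.0395, 0.2357]
tool_rot: [[-0.12, 0.993, 0.0], [0.993, 0.12, 0.001], [0.001, 0.0, -1.0]]
contact_force: [0.7, -1.5, -1.3]
finger_gap: 0.0177
grip_force: 10.0
time_s: 7.7
ee_pos: [0.57, -0.0115, 0.2357]
tool_rot: [[-0.12, 0.993, 0.001], [0.993, 0.12, -0.001], [-0.001, 0.0, -1.0]]
contact_force: [1.6, -5.1, -2.2]
finger_gap: 0.0178
grip_force: 10.0
time_s: 8.2
ee_pos: [0.5854, -0.0063, 0.2355]
tool_rot: [[-0.12, 0.993, -0.007], [0.993, 0.12, -0.001], [0.0, -0.007, -1.0]]
contact_force: [-8.3, -4.1, 3.8]
finger_gap: 0.0177
grip_force: 10.0
```

The wheel is at its stop (angle 96°, 8 N reaction). I'll release, raise and move over the lever grip at (0.512, -0.2385).

```bash
python3 -m pendant '[[6,[0,0,0],0],[6,[0,0,0],0],[6,[0,0,0],0],[6,[0,0,0],0],[6,[0,0,0],0]]'
python3 -m pendant '[[6,[0,0,0],0],[6,[0,0,3],0],[6,[0,0,4],0],[6,[0,0,3],0],[6,[0,0,0],0]]'
python3 -m pendant '[[6,[-0.92,-2.9,0],0],[6,[-0.92,-2.9,0],0],[6,[-0.92,-2.9,0],0],[6,[-0.92,-2.9,0],0],[6,[-0.92,-2.9,0],0]]'
python3 -m pendant '[[6,[-0.92,-2.9,0],0],[6,[-0.92,-2.9,0],0],[6,[-0.92,-2.9,0],0],[6,[0,0,-5],0],[6,[0,0,-5],0]]'
python3 -m pendant '[[6,[0,0,-5],0],[6,[0,0,-4],0],[6,[0,0,-2],0],[6,[0,0,0],0],[6,[0,0,0],0]]'
python3 - <<'E'
from h import *
a=viewer.grab_frame("scene")[200:360,170:370]
cv2.imwrite("pics/g2.png",cv2.resize(a,(750,600),interpolation=2))
cv2.imwrite("pics/g2t.png",cv2.resize(viewer.grab_frame("top")[190:310,305:435],(650,600),interpolation=2))
E
```

```text
time_s: 8.7
ee_pos: [0.5881, -0.0056, 0.2358]
tool_rot: [[-0.12, 0.993, 0.0], [0.993, 0.12, 0.0], [0.0, 0.0, -1.0]]
contact_force: [-0.6, 1.0, 0.1]
finger_gap: 0.0557
grip_force: 0.0
time_s: 9.2
ee_pos: [0.5905, -0.0059, 0.3419]
tool_rot: [[-0.12, 0.993, 0.01], [0.993, 0.12, -0.0], [-0.002, 0.01, -1.0]]
contact_force: [0.2, 0.4, 0.7]
finger_gap: 0.0604
grip_force: 0.0
time_s: 9.7
ee_pos: [0.541, -0.1517, 0.3342]
tool_rot: [[-0.12, 0.993, -0.002], [0.993, 0.12, 0.001], [0.001, -0.002, -1.0]]
contact_force: [0.0, -1.4, 0.1]
finger_gap: 0.06
grip_force: 0.0
time_s: 10.2
ee_pos: [0.5148, -0.2394, 0.2355]
tool_rot: [[-0.118, 0.993, 0.004], [0.993, 0.118, -0.002], [-0.002, 0.003, -1.0]]
contact_force: [0.9, 0.5, -0.6]
finger_gap: 0.0602
grip_force: 0.0
time_s: 10.7
ee_pos: [0.5139, -0.2376, 0.1251]
tool_rot: [[-0.12, 0.993, -0.001], [0.993, 0.12, 0.001], [0.001, -0.001, -1.0]]
contact_force: [0.2, 0.5, 0.8]
finger_gap: 0.0599
grip_force: 0.0
```

View pics/g2.png

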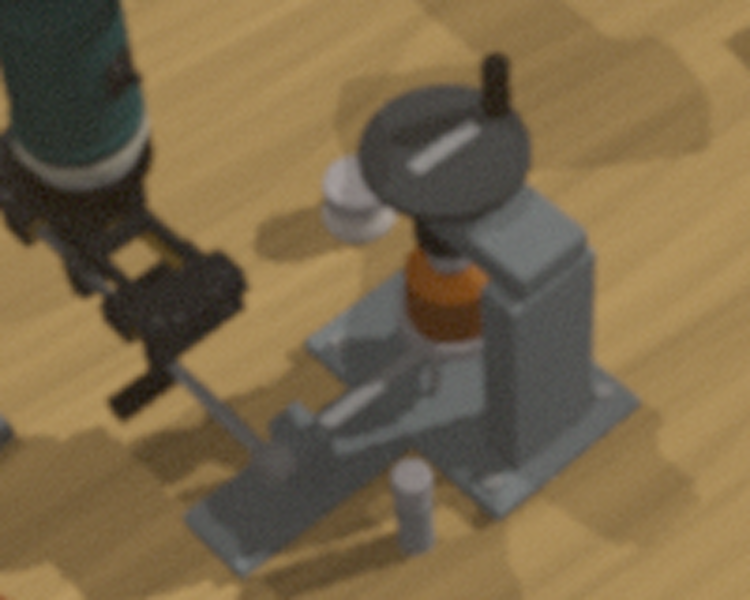

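The gripper is above the lever grip (150,390), the crank at (495,85) is at its stop, and nothing else has moved. I'll go down and close.

```bash
python3 -m pendant '[[6,[-0.2,-0.1,-4],0],[6,[0,0,-4],0],[6,[0,0,-1.9],0],[6,[0,0,0],0],[1.2,[0,0,0],0]]' 30
python3 -m pendant '[[1.2,[0,0,0],0],[1.2,[0,0,0],0],[1.2,[0,0,0],0],[1.2,[0,0,0],0],[1.2,[0,0,0],0]]' 30
python3 -m pendant '[[1.2,[0,0,0],0],[1.2,[0,0,0],0],[1.2,[0,0,0],0],[1.2,[0,0,0],0],[1.2,[0,0,0],0]]' 30
python3 - <<'E'
import numpy as np
P=[]
c,s=np.cos(np.radians(6.4)),np.sin(np.radians(6.4))
for k in range(11):
    a=np.radians(9*k); h=-.1*np.cos(a); P.append([100*h*c,100*h*s,10*np.sin(a)])
print(np.diff(P,axis=0).round(2).tolist())
E
```

```text
time_s: 11.3
ee_pos: [0.5137, -0.2396, 0.0284]
tool_rot: [[-0.12, 0.993, 0.002], [0.993, 0.12, -0.001], [-0.001, 0.002, -1.0]]
contact_force: [-0.3, 0.3, -0.2]
finger_gap: 0.0541
grip_force: 0.0
time_s: 11.8
ee_pos: [0.5109, -0.2393, 0.0266]
tool_rot: [[-0.121, 0.993, -0.003], [0.993, 0.121, -0.001], [-0.0, -0.003, -1.0]]
contact_force: [-4.0, -2.5, 0.5]
finger_gap: 0.0184
grip_force: 29.9
time_s: 12.3
ee_pos: [0.5109, -0.2393, 0.0265]
tool_rot: [[-0.12, 0.993, -0.003], [0.993, 0.12, -0.0], [-0.0, -0.003, -1.0]]
contact_force: [-4.7, -2.7, 2.3]
finger_gap: 0.0182
grip_force: 29.9
[[0.12, 0.01, 1.56], [0.36, 0.04, 1.53], [0.6, 0.07, 1.45], [0.81, 0.09, 1.34], [1.01, 0.11, 1.19], [1.19, 0.13, 1.02], [1.33, 0.15, 0.82], [1.44, 0.16, 0.6], [1.52, 0.17, 0.37], [1.55, 0.17, 0.12]]
```

```bash
python3 -m pendant '[[1.2,[0.04,0.01,1.56],0],[1.2,[0.36,0.04,1.53],0],[1.2,[0.6,0.07,1.45],0],[1.2,[0.81,0.09,1.34],0],[1.2,[1.01,0.11,1.19],0]]' 30
python3 -m pendant '[[1.2,[1.19,0.13,1.02],0],[1.2,[1.33,0.15,0.82],0],[1.2,[1.44,0.16,0.6],0],[1.2,[0,0,0],0],[1.2,[0,0,0],0]]' 30
```

```text
time_s: 12.8
ee_pos: [0.5404, -0.2358, 0.0986]
tool_rot: [[-0.12, 0.993, -0.001], [0.993, 0.12, -0.0], [-0.0, -0.001, -1.0]]
contact_force: [-1.5, -2.4, -3.7]
finger_gap: 0.0183
grip_force: 30.0
time_s: 13.3
ee_pos: [0.5805, -0.2311, 0.1226]
tool_rot: [[-0.121, 0.993, -0.0], [0.993, 0.121, -0.0], [-0.0, -0.0, -1.0]]
contact_force: [-4.2, -1.2, 3.9]
finger_gap: 0.0186
grip_force: 29.8
```

```bash
python3 -m pendant '[[1.2,[1.45,0.16,0.3],0],[1.2,[1.45,0.17,0.1],0],[1.2,[0.1,0,0],0],[1.2,[0,0,0],0],[1.2,[0,0,0],0]]' 30
python3 - <<'E'
from h import *
from bench import sensors
a=viewer.grab_frame("scene")[170:360,190:360]
cv2.imwrite("pics/g3.png",cv2.resize(a,(537,600),interpolation=2)); s=sensors.sense();print(s['ee_pos'],s['contact_force'],s['grip_force'])
E
```

```text
time_s: 13.8
ee_pos: [0.6104, -0.2278, 0.1271]
tool_rot: [[-0.12, 0.993, 0.002], [0.993, 0.12, 0.0], [-0.0, 0.002, -1.0]]
contact_force: [-3.5, 0.1, 6.9]
finger_gap: 0.0186
grip_force: 29.7
[ 0.6103064  -0.22777265  0.12712743] [-2.90714425  0.77189217  6.59077064] 29.66987483203411
```

View pics/g3.png

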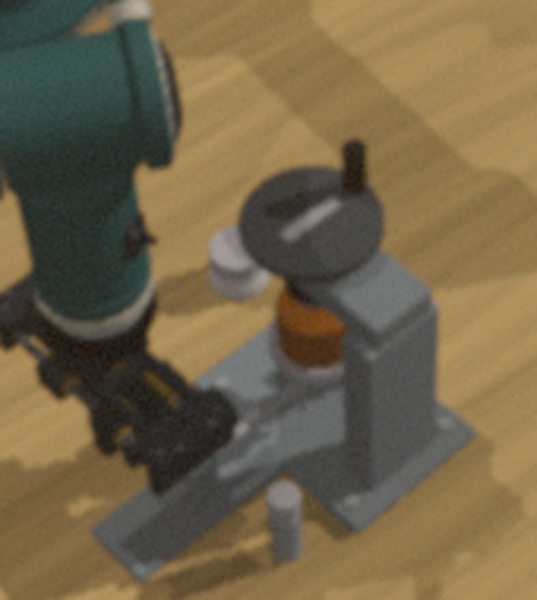

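The platform is raised, with the cap against the pad at about (310,295), the lever upright in the grip, and the bystanders in place. x matches the lever axis and the rise is 100 mm.

```bash
python3 -m pendant '[[1.2,[0,0,0],0],[1.2,[0,0,0],0],[1.2,[0,0,0],0],[1.2,[0,0,0],0],[1.2,[0,0,0],0]]' 30 && python3 -c "
from bench import workorder
print(workorder.job_done())"
```

```text
time_s: 14.35
ee_pos: [0.6101, -0.2278, 0.1271]
tool_rot: [[-0.12, 0.993, 0.002], [0.993, 0.12, 0.0], [-0.0, 0.002, -1.0]]
contact_force: [-2.5, 1.0, 6.2]
finger_gap: 0.0186
grip_force: 29.7
the job is handed in; nothing more can be done
None
```

I handed the job in at about 14 s with the wheel turned to its stop and the gripper holding the cam lever upright, so the cap is pressed against the pad; the hand-in returned no verdict, and I had no direct reading of the force on the pad.

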